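Stow the shift's kit: ear defenders on the rail, gas detectors in the charging box

ROBOT

A 7-joint arm with a two-finger parallel gripper is mounted at the origin on the work surface. World frame = base frame: x ahead of the robot, y to its left, z up, the work surface at z = 0. Lengths are in m, angles in rad, forces in N, time in s.
With the tool pointing down it reaches from about 0.425 to 0.825 m from the base axis. Payload 3.6 kg.
Tool frame: the origin (TCP) lies where the fingers leave the gripper's body, on its centre line; the fingertips stand 73 mm ahead of it and the grasp point (between the pads) lies 54 mm ahead of it; x points along the fingers, y is the direction in which the jaws open and shut, and the axes are right-handed (so a half turn about x gives the same grasp; the last joint's range is limited). The gripper opens to 85 mm and grips with 20 to 120 N. Pads are 22 mm wide; open, the fingers measure 114 mm over their backs; the gripper's body (76 mm by 85 mm) begins 54 mm behind the grasp point. The pads swing forward as they close: fully open they stand 13 mm farther back than shut.
Start: joints at [1.25, 0.615, -0.013, 1.423, 0.008, 1.103, -0.04], TCP at [0.189, -0.622, 0.304] pointing down, gripper open.
Joint ranges: [-3.12, 3.12], [-0.3, 2.06], [-1.34, 1.32], [0.26, 2.42], [-1.36, 4.5], [0.01, 1.98], [-2.84, 2.84]. Speed limits (rad/s): [2.79, 2.79, 3.14, 3.14, 3.14, 3.14, 3.14].

INTERFACE

Orientations are given as a unit quaternion [x, y, z, w].
In Python, from station import arm, snapshot, camera_info, ticket gives the robot as it stands. Calls block until the motion is done:
- arm.movep(position, orientation): joint-space move of the TCP to a pose.
- arm.line_to(position, velocity=0.15, ori=None): straight line of the TCP; ori=None keeps the orientation; velocity is the mean speed in m/s.
- arm.move_j(angles): joint-space move.
- arm.move_gripper(opening, effort=None): opening from 0.0 (shut) to 1.0 (fully open); effort is the grip in N (None keeps the last); returns when the fingers have stopped.
- arm.pause(seconds).
- arm.ik(position, orientation): joint angles nearest the present ones, or None.
- snapshot(name): name is "scene" or "side" or "wrist"; returns the picture (400x640x3 uint8, blue, green, red); there is no depth.
- camera_info(name): a dict with "fx", "fy", "cx", "cy" (pixels), "dist_coeffs" ([k1, k2, p1, p2, k3] as OpenCV has them; the pictures are not rectified), "R" (3x3) and "t" (3): a world point X has camera coordinates R X + t; the wrist camera has in their place "T_tool_cam" (4x4, takes a point from camera to tool coordinates, whose origin is the TCP and whose axes are the tool frame's). Camera axes: x right, y down, z forward; pixel columns grow to the right and rows downward; lengths in m; the calibration is good to about 2 mm. A picture is of the moment at which its call begins: read the wrist's pose just before it. camera_info takes no time and is no camera call.
A pose or a line that the arm cannot do raises arm.MotionError and nothing moves.
- ticket.finish_job(): hands the job in, once; it reports no verdict.
Readings, each from a call of its own:
- arm.read_time(): time.
- arm.read_joint_positions(): joint angles.
- arm.read_dq(): joint speeds.
- arm.read_effort(): joint torques, N m.
- arm.read_tool_pos(): TCP position.
- arm.read_eef_rot(): TCP orientation.
- arm.read_ft_force(): force on the tool from outside, world axes, zero at the start.
- arm.read_wrist_torque(): the same for the moment, N m.
- arm.read_opening(): opening from 0.0 (shut) to 1.0 (fully open).
Only numpy, scipy, OpenCV 4.12 (cv2) and the standard library are available. Lean on these libraries where they do the work, as an engineer would, in place of code of your own. Each camera call takes 0.05 s, during which the arm holds its last target.

TASK

Put the shift's kit away: pull down the flap of the steel charging box, lay every gas detector flat, screen up, on the floor of the box, and push the flap back up until it is fully shut, without slamming it; also hang every pair of ear defenders over the rail, a cup on each side of the bar. The kit is delicate: never grip a piece, or press it onto the rail, with more than 40 N, set it down rather than dropping it, and leave the other things on the bench alone.

Things in the scene. Friction and masses are not known exactly. Their poses are not given: they have to be found in the camera images.
- ear1: grey ear defenders standing on two cups, band arched above: 144 (x, cup to cup) x 58 (y) x 148 mm high, 200 g. Origin on the ground midway between the cups, z up. Grip the black padded crown of the band: 70 (x) x 24 (y), flat underside at z = 130, top at 148. Cups 72 high, clear gap between them 78. Hung on the rail, the origin is some 20 mm above the bench. May be absent
- ear2: grey ear defenders standing on two cups, band arched above: 144 (x, cup to cup) x 58 (y) x 148 mm high, 200 g. Origin on the ground midway between the cups, z up. Grip the black padded crown of the band: 70 (x) x 24 (y), flat underside at z = 130, top at 148. Cups 72 high, clear gap between them 78. Hung on the rail, the origin is some 20 mm above the bench. May be absent
- ear3: grey ear defenders standing on two cups, band arched above: 144 (x, cup to cup) x 58 (y) x 148 mm high, 200 g. Origin on the ground midway between the cups, z up. Grip the black padded crown of the band: 70 (x) x 24 (y), flat underside at z = 130, top at 148. Cups 72 high, clear gap between them 78. Hung on the rail, the origin is some 20 mm above the bench. May be absent
- det1: a grey pocket gas detector lying on its back, a rounded box 88 (x) x 44 (y) x 26 mm with a small screen on top, 130 g; origin at the centre of its underside, z up. May be absent
- det2: a grey pocket gas detector lying on its back, a rounded box 88 (x) x 44 (y) x 26 mm with a small screen on top, 130 g; origin at the centre of its underside, z up. May be absent
- det3: a grey pocket gas detector lying on its back, a rounded box 88 (x) x 44 (y) x 26 mm with a small screen on top, 130 g; origin at the centre of its underside, z up. May be absent
- rail: fixed hanging rail: a round steel bar of 16 mm diameter along its own y, bar axis 142 mm and bar top 150 mm above the bench, 310 mm long between two dark posts on feet at y = +-155. Origin on the bench under the middle of the bar; x is level and square to the bar
- box: fixed steel charging box, low front towards the robot, 122 (x) x 308 (y) mm. Origin on the bench at the middle of the front's outer face, x to the back. Walls 4, floor 5 thick; inside 4 < x < 118, -150 < y < 150; front 42 high, back 128, sides slope between. No partitions: up to three detectors lie side by side, long side front to back
- flap (a joint): steel flap over the sloping top of the box, hinged along its bottom edge at the low front. 0 = shut (leaning back, 36 degrees above level), grows as it is pulled up, over and down to the robot; stop at 1.88 rad (then 36 degrees above level on the robot's side). Stiff hinge: stays where left; about 3 N at the bar moves it
- flap_bar (a point): middle of the round pull bar along the flap's free edge (parallel to the box's y, 10 mm diameter, 130 mm long between its two arms, 30 mm clear of the flap's edge); it lies 185 mm from the hinge line. Can be pinched from above at any flap angle
- flap_hinge (a point): middle of the flap's hinge line, 45 mm above the box's origin; the line runs along the box's y
- tape: bystander: white roll of tape, 64 mm across, 24 high; origin under its centre
- jar: bystander: small jar 48 mm across, 60 high
- dome: bystander: grey lamp dome, 100 mm across, 110 high
- pot: bystander: dark steel pot, 80 mm across, 60 high
Mind the look-alikes: they are no part of the job. What is shaped like the ear1 but brown is not meant.

How it is judged:
On the way, in this order (a step that is already met when the one before it is completed fails the run):
1. the flap is pulled down open (past 1.6 rad) (value of joint flap above 1.6 rad), for 0.2 s.
2. every gas detector lies flat in the box, let go (x of det1 in the frame of box between 0.01 and 0.115 m and y of det1 in the frame of box between -0.152 and 0.152 m and z of det1 in the frame of box between 0 and 0.02 m and angle between each of det1, det2, det3's own z axis and vertical below 0.2 rad and linear speed of each of det1, det2, det3 below 0.05 m/s and x of det2 in the frame of box between 0.01 and 0.115 m and y of det2 in the frame of box between -0.152 and 0.152 m and z of det2 in the frame of box between 0 and 0.02 m and x of det3 in the frame of box between 0.01 and 0.115 m and y of det3 in the frame of box between -0.152 and 0.152 m and z of det3 in the frame of box between 0 and 0.02 m and contact force between the fingers and det1 below 0.1 N and contact force between the fingers and det2 below 0.1 N and contact force between the fingers and det3 below 0.1 N), for 0.2 s.
At the end, for the whole second after the job is handed in: Every gas detector lies flat (within 0.2 rad) and screen up on the floor of the box, the flap is shut (within 0.08 rad), and every pair hangs still on the rail, straddling the bar: its middle within 40 mm of the bar's line, tilted less than 0.35 rad, clear of the bench (x of det1 in the frame of box between 0.01 and 0.115 m and y of det1 in the frame of box between -0.152 and 0.152 m and z of det1 in the frame of box between 0 and 0.02 m and angle between each of det1, det2, det3's own z axis and vertical below 0.2 rad and linear speed of each of det1, det2, det3, ear1, ear2, ear3 below 0.05 m/s and x of det2 in the frame of box between 0.01 and 0.115 m and y of det2 in the frame of box between -0.152 and 0.152 m and z of det2 in the frame of box between 0 and 0.02 m and x of det3 in the frame of box between 0.01 and 0.115 m and y of det3 in the frame of box between -0.152 and 0.152 m and z of det3 in the frame of box between 0 and 0.02 m and x of ear1 in the frame of rail between -0.04 and 0.04 m and y of ear1 in the frame of rail between -0.145 and 0.145 m and height (world z) of ear1 between 0.008 and 0.05 m and angle between each of ear1, ear2, ear3's own z axis and vertical below 0.35 rad and contact force between each of ear1, ear2, ear3 and rail above 0.3 N and x of ear2 in the frame of rail between -0.04 and 0.04 m and y of ear2 in the frame of rail between -0.145 and 0.145 m and height (world z) of ear2 between 0.008 and 0.05 m and x of ear3 in the frame of rail between -0.04 and 0.04 m and y of ear3 in the frame of rail between -0.145 and 0.145 m and height (world z) of ear3 between 0.008 and 0.05 m and value of joint flap below 0.08 rad); the robot touches nothing.
It fails at once if a piece of kit is gripped with more than 40 N (45 N a finger, 90 N over the two) (contact force between the fingers and ear1 above 90 N or contact force between the fingers and ear2 above 90 N or contact force between the fingers and ear3 above 90 N or contact force between the fingers and det1 above 90 N or contact force between the fingers and det2 above 90 N or contact force between the fingers and det3 above 90 N).
It fails at once if an ear defender is pressed or dropped onto the rail with more than 40 N (45 N) (contact force between any of ear1, ear2, ear3 and rail above 45 N).
It fails at once if a gas detector is dropped into the box (it falls faster than 0.6 m/s inside it) ((x of det1 in the frame of box between 0 and 0.122 m and y of det1 in the frame of box between -0.154 and 0.154 m and z of det1 in the frame of box between 0.02 and 0.1 m and linear speed of det1 above 0.6 m/s) or (x of det2 in the frame of box between 0 and 0.122 m and y of det2 in the frame of box between -0.154 and 0.154 m and z of det2 in the frame of box between 0.02 and 0.1 m and linear speed of det2 above 0.6 m/s) or (x of det3 in the frame of box between 0 and 0.122 m and y of det3 in the frame of box between -0.154 and 0.154 m and z of det3 in the frame of box between 0.02 and 0.1 m and linear speed of det3 above 0.6 m/s)).
It fails at once if the flap is slammed (faster than 3 rad/s) (velocity of joint flap above 3 rad/s or velocity of joint flap below -3 rad/s).
It fails at once if another thing on the bench is shoved (more than 50 mm) (distance of any of tape, jar, dome, pot from where it was at the start of the episode above 0.05 m).
Of ear1, ear2, ear3 only 2 to 3 are there at a start; the rules pass over those that are not, and their reading is None.
Of det1, det2, det3 only 2 to 3 are there at a start; the rules pass over those that are not, and their reading is None.
At some moment in a run one of det1, det2, det3 may be knocked a few centimetres aside while the robot is not near it.
It also fails if it takes over 210 s, if anything falls off the work surface, if the arm or the gripper's body presses on something with over 40 N, if the wrist force passes 120 N, or if a joint passes its speed limit or range.

## Working session

There is one attempt and no reset: what is moved stays moved. The work goes in short steps, each a Python script; the robot and the scene stay as the last script left them, time stands still between calls to the robot, and variables do not carry over. Pictures are saved under pics/ and viewed, and the job is handed in when it is done.

```bash
ls; mkdir -p pics
python3 - <<'E'
from station import arm, snapshot, camera_info
import cv2
for n in ("scene","side","wrist"):
    cv2.imwrite(f"pics/{n}0.png",snapshot(n))
    print(n,camera_info(n))
print(arm.read_time(),arm.read_tool_pos(),arm.read_eef_rot(),arm.read_opening())
E
```

```text
pics
scene {'fx': 480.68261339623155, 'fy': 480.68261339623155, 'cx': 330.34379064740125, 'cy': 198.7737324937296, 'dist_coeffs': array([0.00111119, 0.        , 0.        , 0.        , 0.        ]), 'R': array([[ 0.20213935,  0.97930609,  0.00996341],
       [ 0.50383192, -0.09526168, -0.85853282],
       [-0.83981729,  0.17856315, -0.5126618 ]]), 't': array([-0.04599896, -0.12082078,  1.99807116])}
side {'fx': 509.6096306478505, 'fy': 509.6096306478505, 'cx': 323.9278313185102, 'cy': 201.89465945241318, 'dist_coeffs': array([-0.06376492,  0.        ,  0.        ,  0.        ,  0.        ]), 'R': array([[-0.9682565 , -0.2498018 , -0.0088545 ],
       [-0.15154004,  0.61481851, -0.77397275],
       [ 0.1987837 , -0.74806234, -0.63315699]]), 't': array([0.43165621, 0.20233821, 1.4867161 ])}
wrist {'fx': 328.3336940617072, 'fy': 328.3336940617072, 'cx': 319.41441782252815, 'cy': 200.28938839568045, 'dist_coeffs': array([-0.00066711,  0.        ,  0.        ,  0.        ,  0.        ]), 'T_tool_cam': array([[-1.17722102e-03, -3.16034625e-01,  9.48746926e-01,
        -6.98610219e-02],
       [ 9.99998892e-01, -1.23636713e-03,  8.28972272e-04,
         5.73457796e-04],
       [ 9.11015568e-04,  9.48746851e-01,  3.16035731e-01,
        -8.11039876e-02],
       [ 0.00000000e+00,  0.00000000e+00,  0.00000000e+00,
         1.00000000e+00]])}
0.15 [ 0.18872421 -0.62153455  0.30297779] [-0.69931505 -0.1045765   0.69955671 -0.1031631 ] 0.997170899888561
```

View pics/scene0.png

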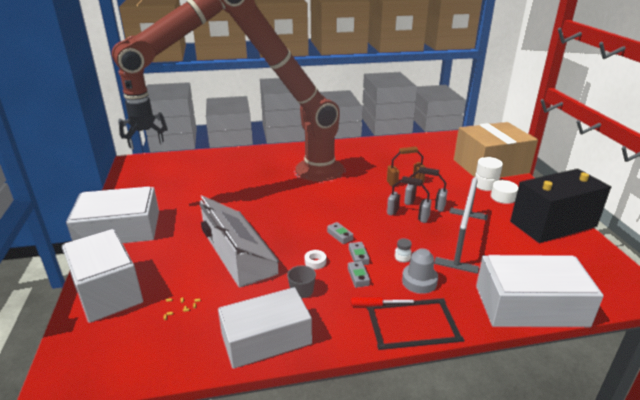

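View pics/side0.png

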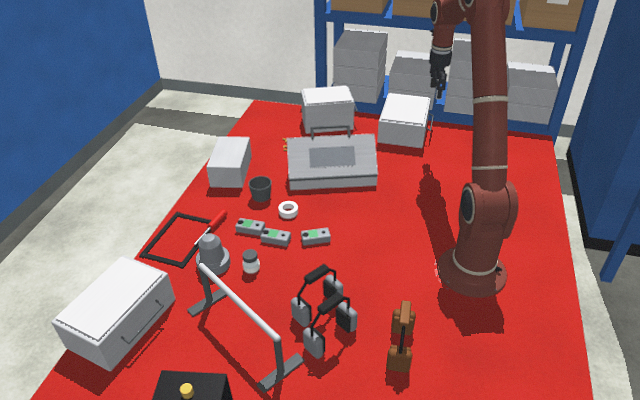

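View pics/wrist0.png

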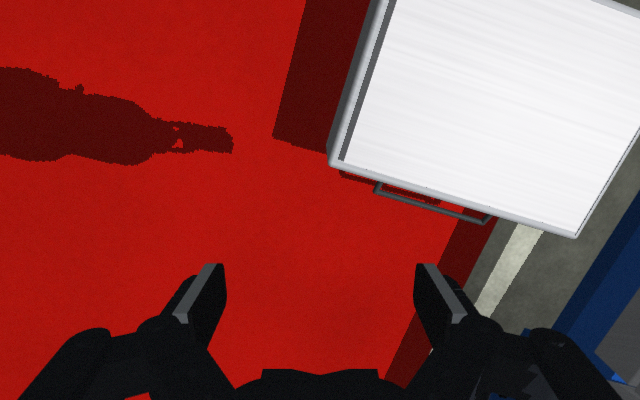

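```bash
cat > h.py <<'E'
import numpy as np, cv2
from station import arm, snapshot, camera_info, ticket
from scipy.spatial.transform import Rotation as Rn
def cam(n, pos=None, q=None):
    c=camera_info(n); K=np.array([[c['fx'],0,c['cx']],[0,c['fy'],c['cy']],[0,0,1]]); d=np.array(c['dist_coeffs'])
    if n=='wrist':
        pos=arm.read_tool_pos() if pos is None else pos; q=arm.read_eef_rot() if q is None else q
        T=np.eye(4); T[:3,:3]=Rn.from_quat(q).as_matrix(); T[:3,3]=pos
        M=np.linalg.inv(T@np.array(c['T_tool_cam'])); R,t=M[:3,:3],M[:3,3]
    else: R,t=np.array(c['R']),np.array(c['t'])
    return K,d,R,t
def rays(C,px):
    K,d,R,t=C; u=cv2.undistortPoints(np.array(px,float).reshape(-1,1,2),K,d).reshape(-1,2)
    D=np.c_[u,np.ones(len(u))]@R; return -R.T@t, D
def onz(C,px,z):
    o,D=rays(C,px); return o+D*((z-o[2])/D[:,2])[:,None]
def tri(C1,p1,C2,p2):
    A=[];B=[]
    out=[]
    for a,b in zip(np.reshape(p1,(-1,2)),np.reshape(p2,(-1,2))):
        o1,d1=rays(C1,[a]);o2,d2=rays(C2,[b]);d1=d1[0];d2=d2[0]
        s=np.linalg.lstsq(np.c_[d1,-d2],o2-o1,rcond=None)[0]
        x1=o1+s[0]*d1;x2=o2+s[1]*d2; out.append(np.r_[(x1+x2)/2,np.linalg.norm(x1-x2)])
    return np.array(out)
def proj(C,X):
    K,d,R,t=C; return cv2.projectPoints(np.array(X,float).reshape(-1,3),cv2.Rodrigues(R)[0],t,K,d)[0].reshape(-1,2)
E
python3 - <<'E'
import cv2
s=cv2.imread('pics/scene0.png');d=cv2.imread('pics/side0.png')
cv2.imwrite('pics/sc_a.png',cv2.resize(s[140:300,190:450],None,fx=3,fy=3,interpolation=cv2.INTER_CUBIC))
cv2.imwrite('pics/si_a.png',cv2.resize(d[100:260,200:400],None,fx=3.7,fy=3.7,interpolation=cv2.INTER_CUBIC))
cv2.imwrite('pics/si_b.png',cv2.resize(d[230:400,180:440],None,fx=3,fy=3,interpolation=cv2.INTER_CUBIC))
cv2.imwrite('pics/sc_b.png',cv2.resize(s[130:300,370:540],None,fx=3.5,fy=3.5,interpolation=cv2.INTER_CUBIC))
E
```

```text
(no output)
```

View pics/sc_a.png

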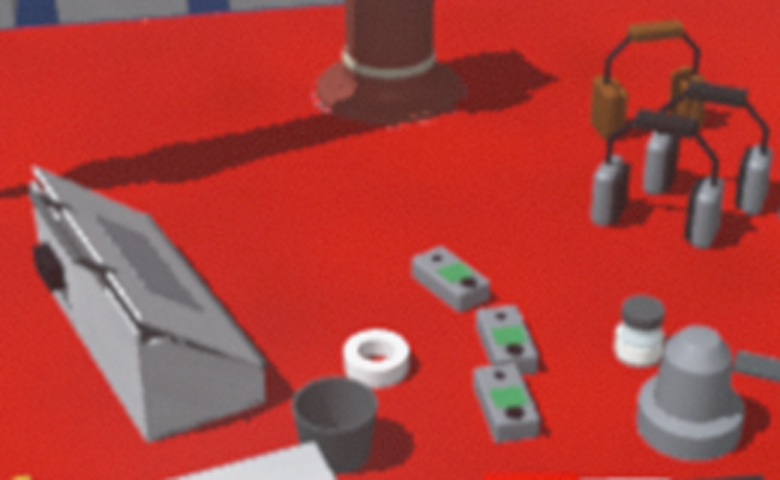

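View pics/si_a.png

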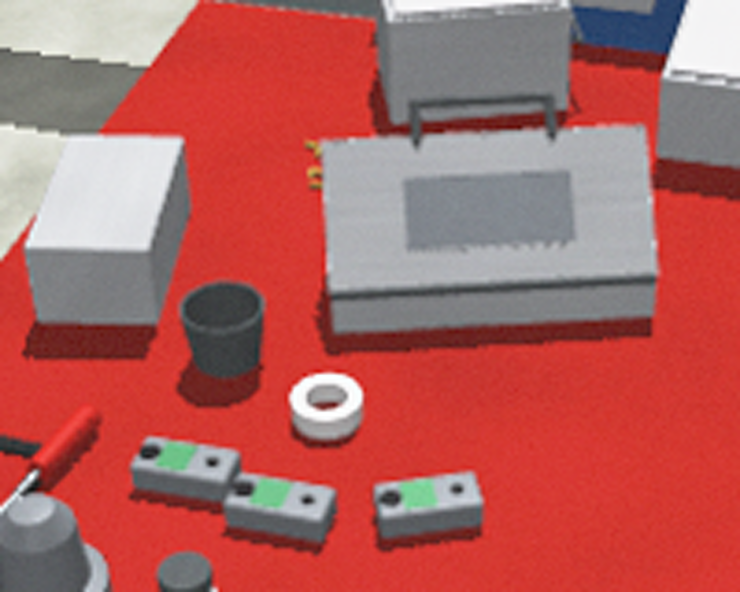

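View pics/si_b.png

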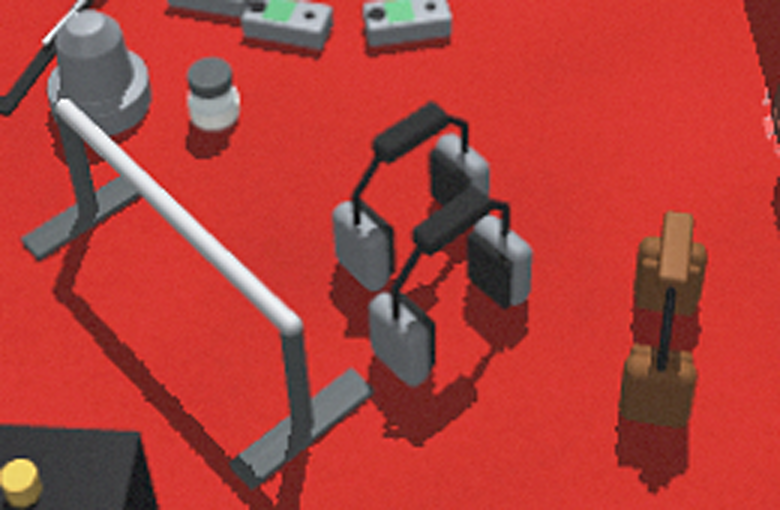

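View pics/sc_b.png

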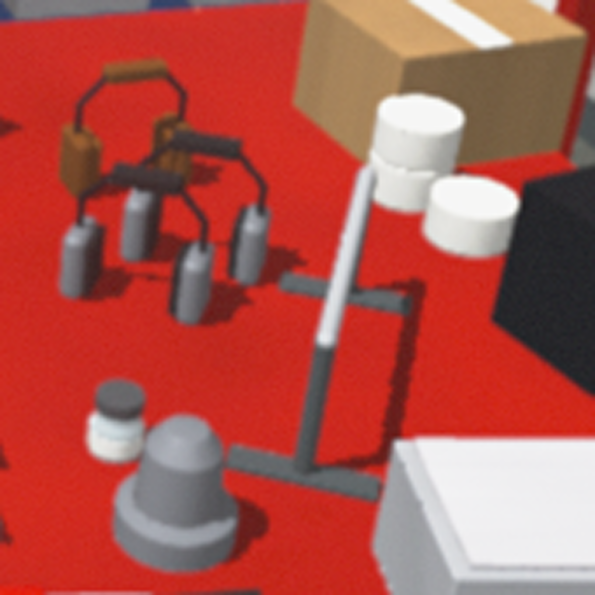

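Run:
```python
from h import *
np.set_printoptions(precision=4,suppress=True)
S=cam('scene');D=cam('side')
sca=lambda x,y:(190+x/3,140+y/3); sia=lambda x,y:(200+x/3.7,100+y/3.7); sib=lambda x,y:(180+x/3,230+y/3); scb=lambda x,y:(370+x/3.5,130+y/3.5)
pairs={
'earA L/near':(scb(113,172),sib(440,112)),'earA R':(scb(185,182),sib(380,152)),
'earB L':(scb(174,138),sib(483,200)),'earB R':(scb(240,150),sib(420,243)),
'rail top +y?':(scb(365,175),sib(290,325)),'rail end2':(scb(327,340),sib(65,105)),
'bar a':(sca(37,172+20),sia(552,98)), 
}
for k,(a,b) in pairs.items(): print(k,tri(S,[a],D,[b])[0])
print('flap corners side z? top-left/right, hinge L/R')
print('hinge', onz(D,[sia(330,290),sia(657,272)],0.045), 'scene', onz(S,[sca(145,335),sca(265,362)],0.045))
print('box base front corners side',onz(D,[sia(333,332),sia(655,315)],0.0))
print('box base scene', onz(S,[sca(150,440),sca(265,400)],0))
for nm,a,b in (('d1',(158,447),(229,470)),('d2',(243,488),(309,500)),('d3',(390,498),(458,490))):
    print(nm,onz(D,[sia(*a),sia(*b)],0.026))
for nm,a,b in (('d1',(515,412),(497,375)),('d2',(515,350),(500,316)),('d3',(468,283),(437,257))):
    print(nm,onz(S,[sca(*a),sca(*b)],0.026))
print('tape',onz(D,[sia(327,397)],0.024),'jar',onz(D,[sib(210,75)],0.06),'dome',onz(D,[sib(90,25)],0.11),'pot',onz(D,[sia(222,305)],0.06))
print('decoy',tri(S,[scb(135,72)],D,[sib(678,240)]))
```

```text
earA L/near [0.3825 0.2166 0.1391 0.0032]
earA R [0.4194 0.2761 0.1421 0.004 ]
earB L [0.3246 0.3019 0.1386 0.0024]
earB R [0.3629 0.3572 0.1392 0.0023]
rail top +y? [0.4373 0.4563 0.1402 0.0011]
rail end2 [0.6991 0.2919 0.1429 0.0047]
bar a [ 0.4661 -0.4435  0.1638  0.0002]
flap corners side z? top-left/right, hinge L/R
hinge [[ 0.6344 -0.2491  0.045 ]
 [ 0.3412 -0.3505  0.045 ]] scene [[ 0.5642 -0.3511  0.045 ]
 [ 0.63   -0.2386  0.045 ]]
box base front corners side [[ 0.6319 -0.243   0.    ]
 [ 0.3392 -0.3424  0.    ]]
box base scene [[ 0.6705 -0.3547  0.    ]
 [ 0.6326 -0.2409  0.    ]]
d1 [[ 0.7194 -0.0206  0.026 ]
 [ 0.6495 -0.0074  0.026 ]]
d2 [[0.6303 0.0111 0.026 ]
 [0.5716 0.0117 0.026 ]]
d3 [[ 0.5066 -0.007   0.026 ]
 [ 0.4538 -0.0302  0.026 ]]
d1 [[ 0.7269 -0.012   0.026 ]
 [ 0.6695 -0.0151  0.026 ]]
d2 [[0.6342 0.0126 0.026 ]
 [0.5754 0.012  0.026 ]]
d3 [[ 0.511  -0.0071  0.026 ]
 [ 0.4559 -0.0293  0.026 ]]
tape [[ 0.5984 -0.1224  0.024 ]] jar [[0.6263 0.149  0.06  ]] dome [[0.7382 0.1599 0.11  ]] pot [[ 0.7171 -0.1844  0.06  ]]
decoy [[0.1677 0.3125 0.1421 0.0109]]
```

```bash
cat >> h.py <<'E'
np.set_printoptions(precision=4,suppress=True)
BO=np.array([0.486,-0.292,0]); BYAW=np.deg2rad(-71.2)
def bx(x,y,z,O=None,yaw=None):
    O=BO if O is None else O; yaw=BYAW if yaw is None else yaw
    return O+Rn.from_euler('z',yaw).apply([x,y,z])
def qdown(yaw):  # tool x down, tool y at world angle yaw
    y=np.array([np.cos(yaw),np.sin(yaw),0]); x=np.array([0,0,-1.]); return Rn.from_matrix(np.c_[x,y,np.cross(x,y)]).as_quat()
def tcp(g,h=0.054): return np.array(g)+[0,0,h]
def bar(th,dx=0,dz=0,y=0):
    a=np.deg2rad(36)+th; return bx(0.185*np.cos(a)+dx,y,0.045+0.185*np.sin(a)+dz)
def bestyaw(pos,yaw):
    best=None
    for k in (0,np.pi):
        j=arm.ik(list(pos),list(qdown(yaw+k)))
        if j is not None:
            m=abs(np.array(j)[6]-arm.read_joint_positions()[6])
            print('ik',round(k,2),np.array(j))
            if best is None or m<best[0]: best=(m,yaw+k)
    return best and best[1]
E
python3 - <<'E'
from h import *
for p in (tcp(bar(0))+[0,0,.1],tcp(bar(1)),tcp(bar(1.85)),tcp(bx(.06,-.1,.02)),tcp(bx(.06,.1,.02)),tcp(bx(.06,.1,.2))): print(p);bestyaw(p,BYAW)
print('ear'); 
for p in ([.401,.246,.2],[.344,.33,.2],[.568+.08*.846,.374-.08*.53,.375],[.568-.08*.846,.374+.08*.53,.375]): print(p);bestyaw(p,np.deg2rad(-32))
print('det')
for p,y in (([.69,-.013,.07],80),([.6,.012,.07],90),([.48,-.018,.07],112)): bestyaw(p,np.deg2rad(y))
E
```

```text
[ 0.5342 -0.4337  0.3077]
ik 0 [ 0.6635  0.6764 -0.0256  1.2902  0.0174  1.1752 -0.6059]
ik 3.14 [ 1.1469  0.9076 -1.1507  1.2709  0.8114  1.4453  1.9716]
[ 0.4826 -0.2819  0.2837]
ik 0 [ 0.5362  0.4944 -0.0707  1.7189  0.0418  0.9298 -0.7937]
ik 3.14 [ 1.1399  0.7439 -1.1492  1.7004  0.7275  1.1919  1.6972]
[ 0.439  -0.154   0.2129]
ik 0 [ 0.359   0.4657 -0.0965  2.0482  0.0734  0.6309 -1.0293]
ik 3.14 [ 1.0064  0.7295 -1.1499  2.0302  0.838   0.9586  1.3069]
[ 0.4107 -0.381   0.074 ]
ik 0 [ 0.7148  0.7965 -0.0092  1.8813  0.0147  0.4638 -0.5475]
ik 3.14 [ 1.3346  1.1282 -1.1537  1.8617  1.2168  1.0775  1.557 ]
[ 0.6    -0.3166  0.074 ]
ik 0 [ 0.4591  0.9163 -0.0106  1.5189  0.0129  0.7065 -0.7999]
ik 3.14 [ 0.9825  1.2155 -1.1538  1.4994  1.1593  1.2091  1.5343]
[ 0.6    -0.3166  0.254 ]
ik 0 [ 0.4712  0.705  -0.0331  1.393   0.0248  1.0441 -0.8092]
ik 3.14 [ 0.9721  0.9547 -1.1512  1.3738  0.8678  1.3562  1.7115]
ear
[0.401, 0.246, 0.2]
ik 0 [-0.201   0.5502 -0.5767  2.0381  0.4684  0.6835 -1.6396]
ik 3.14 [ 0.1104  0.765  -1.1505  2.0299  0.8812  0.9606  1.0701]
[0.344, 0.33, 0.2]
ik 0 [-0.3782  0.5719 -0.6376  2.0208  0.516   0.7115 -1.8997]
ik 3.14 [-0.1078  0.7735 -1.1506  2.0137  0.8828  0.9714  0.8613]
[0.6356799999999999, 0.3316, 0.375]
ik 0 [-0.1803  0.7874 -0.7955  1.0544  0.5326  1.4879 -1.4117]
ik 3.14 [-0.0817  0.8918 -1.1506  1.05    0.7909  1.6079  1.5865]
[0.50032, 0.4164, 0.375]
ik 0 [-0.1877  0.8017 -1.1877  1.2878  0.7313  1.507  -1.849 ]
ik 3.14 [-0.1976  0.7861 -1.1497  1.2882  0.7048  1.49    1.3111]
det
ik 0 [ 0.3353  1.037  -0.6855  1.4673  0.7586  0.9144  0.8129]
ik 3.14 [-0.0709  0.9387  0.1083  1.4831 -0.1316  0.7269 -1.6536]
ik 0 [ 0.3383  0.9443 -0.6793  1.7523  0.8327  0.7587  0.7935]
ik 3.14 [-0.1008  0.8407  0.073   1.7672 -0.1063  0.5375 -1.5315]
ik 0 [ 0.3745  0.8219 -0.588   2.0938  0.9583  0.5196  1.0129]
ik 3.14 [-0.0076  0.7453 -0.0007  2.1055  0.0015  0.2908 -1.1964]
```

Run:
```python
from h import *
for p,y in ((tcp(bx(.061,-.1,.03)),19),(tcp(bx(.061,.1,.03)),19)): bestyaw(p,np.deg2rad(y-.2))
arm.movep(list(tcp(bar(0))+[0,0,.12]),list(qdown(BYAW)))
arm.move_gripper(0.3,30)
print(arm.read_time(),arm.read_tool_pos(),arm.read_opening())
cv2.imwrite('pics/w1.png',snapshot('wrist'))
C=cam('wrist'); print('pred bar ends',proj(C,[bar(0,y=-.065),bar(0),bar(0,y=.065)]), proj(C,[bx(0,-.15,.045),bx(0,.15,.045)]))
```

```text
ik 0 [ 0.8798  0.7953 -0.2697  1.8705  0.3879  0.5272  0.6773]
ik 3.14 [ 0.534   0.7997  0.2807  1.8818 -0.4137  0.5171 -1.7166]
ik 0 [ 0.6108  0.9205 -0.2883  1.5079  0.334   0.762   0.5153]
ik 3.14 [ 0.2622  0.9324  0.3567  1.5213 -0.4174  0.764  -2.0229]
2.2167 [ 0.5342 -0.4337  0.3277] 0.2987398210249197
pred bar ends [[318.605  273.0929]
 [318.4713 200.1274]
 [318.3145 114.4814]] [[198.2301 287.2919]
 [161.2439  14.8368]]
```

View pics/w1.png

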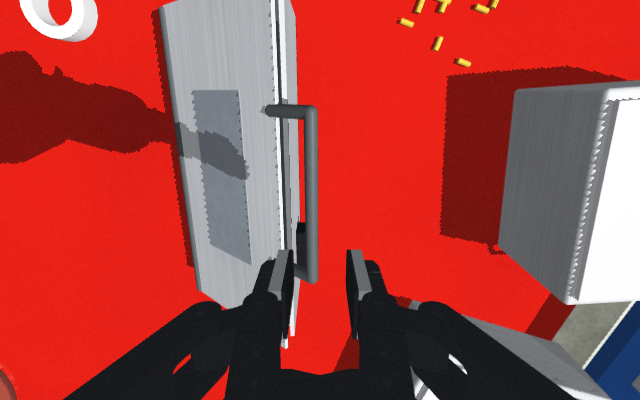

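```bash
cat >> h.py <<'E'
def bar2(th,hx=-0.002,a0=36.7):
    a=np.deg2rad(a0)+th; return bx(hx+0.185*np.cos(a),0,0.045+0.185*np.sin(a))
E
python3 - <<'E'
from h import *
H=0.060; q=list(qdown(BYAW))
b=bar2(0); print(b, bar(0,dx=-.0045))
arm.line_to(list(b+[0,0,H+.05]),.2)
arm.line_to(list(b+[0,0,H]),.08)
print(arm.read_ft_force())
arm.move_gripper(0.0,30); print('open',arm.read_opening(),arm.read_ft_force(),arm.read_time())
for th in (.05,.1,.2):
    arm.line_to(list(bar2(th)+[0,0,H]),.1); print(th,arm.read_ft_force(),arm.read_opening())
print(arm.read_time())
cv2.imwrite('pics/s2.png',snapshot('side')[60:260,180:460].repeat(2,0).repeat(2,1))
E
```

```text
[ 0.5332 -0.4305  0.1556] [ 0.5328 -0.4294  0.1537]
[ 0.41   -0.762  -0.2064]
open 0.10317124798045954 [-0.9445  2.6486 -1.6992] 3.7833
0.05 [-0.8643  4.8596 -3.4656] 0.10298012846787316
0.1 [-1.6652  5.5916 -5.1078] 0.10133256499419029
0.2 [-1.3318  5.8555 -6.7948] 0.10199577218336818
4.6167
```

View pics/s2.png

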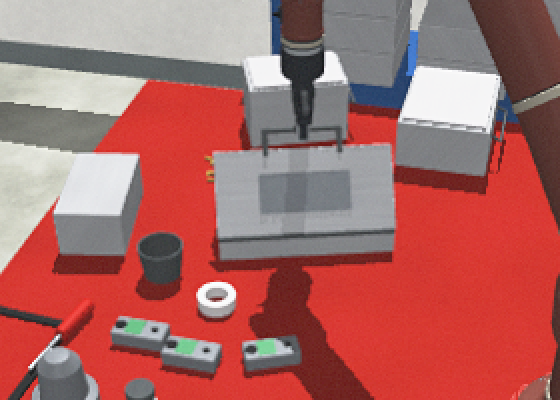

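Run:
```python
from h import *
H=0.060
for th in list(np.arange(.3,1.85,.1))+[1.85]:
    arm.line_to(list(bar2(th)+[0,0,H]),.13); f=arm.read_ft_force(); print(round(th,2),f,round(arm.read_opening(),3))
    if np.linalg.norm(f)>35: print('stop');break
print(arm.read_time())
cv2.imwrite('pics/s3.png',snapshot('side')[60:260,180:460].repeat(2,0).repeat(2,1))
cv2.imwrite('pics/w3.png',snapshot('wrist'))
```

```text
0.3 [-1.7075  6.8997 -8.4427] 0.103
0.4 [ -1.2438   6.8832 -10.6436] 0.105
0.5 [ -0.3041   6.4104 -12.9748] 0.097
0.6 [  0.7996   6.157  -15.2982] 0.102
0.7 [  1.3867   6.0736 -18.1471] 0.101
0.8 [  3.3932   4.5426 -21.6187] 0.101
0.9 [  3.8463   3.5404 -23.041 ] 0.106
1.0 [  5.6868   1.8517 -27.1838] 0.102
1.1 [  7.3656   0.3437 -28.7731] 0.102
1.2 [  8.4066  -3.0281 -29.0895] 0.101
1.3 [  7.7437  -5.4567 -27.1824] 0.101
1.4 [  6.6062  -7.5236 -24.0542] 0.1
1.5 [  5.1531  -5.8671 -18.8376] 0.1
1.6 [  3.5903  -7.3206 -15.0739] 0.099
1.7 [  1.4658  -5.8204 -10.0746] 0.1
1.8 [ 1.0827 -5.8782 -8.9429] 0.099
1.85 [-0.4374 -4.0772 -7.6875] 0.104
9.5833
```

View pics/s3.png

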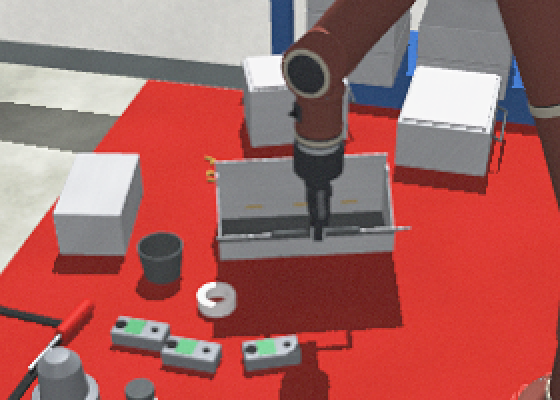

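Run:
```python
from h import *
arm.move_gripper(0.22)
p=arm.read_tool_pos(); arm.line_to([p[0],p[1],p[2]+.09],.2)
arm.movep([.59,-.01,.36],list(qdown(np.deg2rad(-90))))
print(arm.read_time())
cv2.imwrite('pics/w4.png',snapshot('wrist'))
C=cam('wrist')
```

```text
11.4167
```

View pics/w4.png

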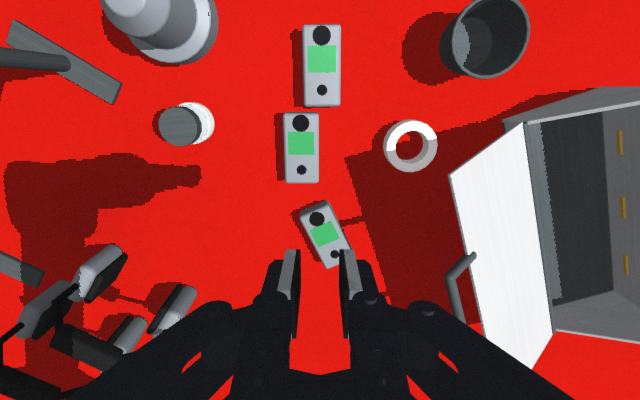

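```bash
cat >> h.py <<'E'
def dets(img,C,z=0.026,roi=None):
    """list of (center xy (green-based), long axis angle, rectsize)"""
    hsv=cv2.cvtColor(img,cv2.COLOR_BGR2HSV)
    g=cv2.inRange(hsv,(45,90,60),(80,255,255))
    red=cv2.inRange(hsv,(0,120,20),(12,255,255))|cv2.inRange(hsv,(170,120,20),(180,255,255))
    obj=cv2.morphologyEx(cv2.bitwise_not(red),cv2.MORPH_OPEN,np.ones((3,3)))
    n,L,st,ce=cv2.connectedComponentsWithStats(obj)
    out=[]
    for c in cv2.findContours(g,cv2.RETR_EXTERNAL,cv2.CHAIN_APPROX_NONE)[0]:
        if cv2.contourArea(c)<120: continue
        m=cv2.moments(c); uv=(m['m10']/m['m00'],m['m01']/m['m00'])
        P=onz(C,[uv],z)[0]
        gp=onz(C,cv2.boxPoints(cv2.minAreaRect(c)),z)[:,:2].astype(np.float32)
        l=L[int(uv[1]),int(uv[0])]
        r=None
        if l and st[l,4]<12000:
            cc=cv2.findContours((L==l).astype(np.uint8),cv2.RETR_EXTERNAL,cv2.CHAIN_APPROX_NONE)[0][0]
            w=onz(C,cc.reshape(-1,2),z)[:,:2].astype(np.float32)
            (rc,sz,a)=cv2.minAreaRect(w); a=np.deg2rad(a)
            if sz[1]>sz[0]: a+=np.pi/2
            a=(a+np.pi/2)%np.pi-np.pi/2
            r=(np.array(rc),np.round(sz,4),np.rad2deg(a))
        out.append((P[:2],np.array(uv),np.linalg.norm(gp[0]-gp[1]),np.linalg.norm(gp[1]-gp[2]),r))
    return out
E
python3 - <<'E'
from h import *
C=cam('wrist'); 
for o in dets(cv2.imread('pics/w4.png'),C): print(*o)
E
```

```text
[ 0.4879 -0.0198] [324.0614 233.6048] 0.030723765 0.02947696 None
[0.609 0.009] [300.5065 142.887 ] 0.030166129 0.027965028 (array([0.6025, 0.0091]), array([0.0427, 0.086 ]), np.float64(-0.29296112060547386))
[ 0.7039 -0.0168] [321.4873  58.4713] 0.030116044 0.02809468 (array([ 0.6954, -0.0165]), array([0.0868, 0.0432]), np.float64(0.5474045872688309))
```

```bash
cat >> h.py <<'E'
def measure(near):
    C=cam('wrist'); img=snapshot('wrist'); best=None
    for o in dets(img,C):
        d=np.linalg.norm(o[0]-near)
        if o[4] is not None and abs(o[4][1].max()-.087)<.012 and abs(o[4][1].min()-.044)<.010 and (best is None or d<best[0]):
            a=np.deg2rad(o[4][2]); v=np.array([np.cos(a),np.sin(a)])
            if (o[0]-o[4][0])@v<0: v=-v
            best=(d,o[0]-.0068*v,a,o[4])
    if best is None:
        cv2.imwrite('pics/fail.png',img); [print(o) for o in dets(img,C)]
    return best
E
cat > pick.py <<'E'
import sys
from h import *
nx,ny,by,y0=map(float,sys.argv[1:5])
ZG=0.080
arm.movep([nx,ny,.30],list(qdown(np.deg2rad(y0))))
arm.move_gripper(0.85)
arm.pause(.2)
m=measure(np.array([nx,ny])); print(m,arm.read_time())
if m is None or m[0]>.09: sys.exit('no det')
c,a=m[1],m[2]
yaw=a+np.pi/2
arm.movep([c[0],c[1],.16],list(qdown(yaw)))
arm.line_to([c[0],c[1],ZG],.1)
print('pre',arm.read_ft_force())
arm.move_gripper(0.0,24); print('open',arm.read_opening(),arm.read_ft_force())
arm.line_to([c[0],c[1],.12],.15)
cv2.imwrite('pics/p%d.png'%int(arm.read_time()),snapshot('wrist'))
arm.line_to([c[0],c[1],.30],.3)
print(arm.read_opening(),arm.read_ft_force(),arm.read_time(), int(arm.read_time()))
E
python3 pick.py 0.697 -0.017 0.1 90; ls pics
```

```text
(np.float64(0.0067763607485464864), array([ 0.6968, -0.0154]), np.float64(0.008353223221466699), (array([ 0.6937, -0.0155]), array([0.0874, 0.0432]), np.float64(0.4786044359207152))) 14.6083
pre [ 0.5564 -0.0961 -0.1283]
open 0.5096551005014541 [-0.574   0.4867  1.6352]
0.5070330133117913 [-0.22    0.0293 -1.2857] 17.7583 17
p16.png
s2.png
s3.png
sc_a.png
sc_b.png
scene0.png
si_a.png
si_b.png
side0.png
w1.png
w3.png
w4.png
wrist0.png
```

```bash
cat > place.py <<'E'
import sys
from h import *
by=float(sys.argv[1]); ZG=.080
q=list(qdown(BYAW+np.pi/2)); P=bx(.061,by,0)
arm.movep([P[0],P[1],.30],q); arm.pause(.1)
C=cam('wrist'); img=snapshot('wrist')
for X in ([4,-150,0],[118,-150,0],[118,150,0],[4,150,0]):
    u=proj(C,[bx(X[0]/1e3,X[1]/1e3,.045 if X[0]<50 else .128)])[0]; 
    if abs(u).max()<2000: cv2.circle(img,(int(u[0]),int(u[1])),4,(255,0,255),1)
cv2.imwrite('pics/pl_%d.png'%(by*1000+500),img)
print(arm.read_time())
E
python3 place.py 0.1
```

```text
19.1167
```

View pics/pl_600.png

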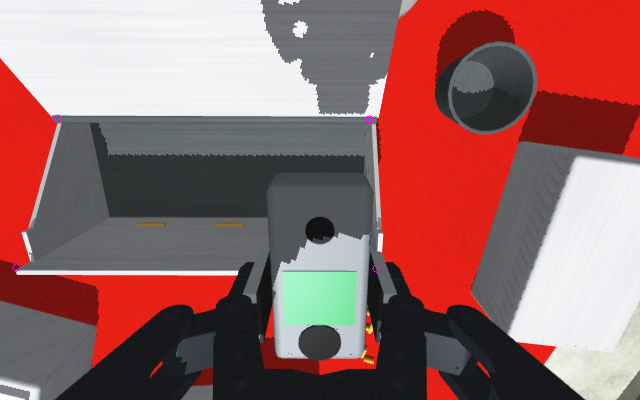

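View pics/p16.png

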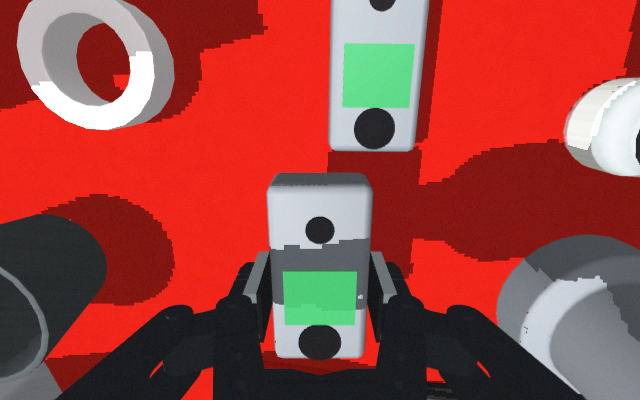

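```bash
cat > place2.py <<'E'
import sys
from h import *
by=float(sys.argv[1]); ZG=.080
P=bx(.061,by,0)
arm.line_to([P[0],P[1],.12],.2)
for z in (ZG+.012,ZG+.009,ZG+.007,ZG+.006):
    arm.line_to([P[0],P[1],z],.05); f=arm.read_ft_force(); print(z,f)
    if f[2]>4: break
arm.move_gripper(0.60); print(arm.read_opening(),arm.read_ft_force())
arm.line_to([P[0],P[1],.15],.1); arm.line_to([P[0],P[1],.30],.3)
cv2.imwrite('pics/pd_%d.png'%(by*1000+500),snapshot('wrist')); print(arm.read_time())
E
python3 place2.py 0.098
```

```text
0.092 [-8.5847 -1.612  -2.4916]
0.089 [-9.3603 -1.3282 -0.0377]
0.08700000000000001 [-13.1278  -0.637    7.5891]
0.5991590764928459 [-16.634   -1.3415   8.4859]
23.1083
```

View pics/pd_598.png

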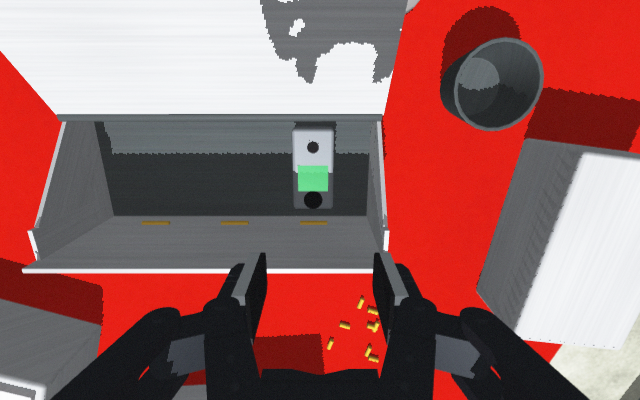

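```bash
python3 pick.py 0.602 0.009 0.1 90 && python3 place.py 0.01 && python3 place2.py 0.01
```

```text
(np.float64(0.006988413529205553), array([0.6022, 0.0097]), np.float64(-0.0038839541337711836), (array([0.5992, 0.0097]), array([0.0432, 0.0884]), np.float64(-0.22253417968747838))) 24.9417
pre [-0.1785 -0.212   1.0621]
open 0.51122308232498 [-0.4917  0.6553  3.5245]
0.5081818727025587 [-0.331  -0.7842 -2.1382] 28.0917 28
29.6167
0.092 [ 0.1379  0.3388 -1.5265]
0.089 [ 0.2852  0.9539 -0.6018]
0.08700000000000001 [ 0.3332 -0.6497 -0.5905]
0.08600000000000001 [-0.1833  0.1341 -0.9688]
0.6022270620898091 [ 0.6445 -0.759   0.1156]
33.8667
```

```bash
ls -t pics|head -3
```

```text
pd_510.png
pl_510.png
p27.png
```

View pics/pd_510.png

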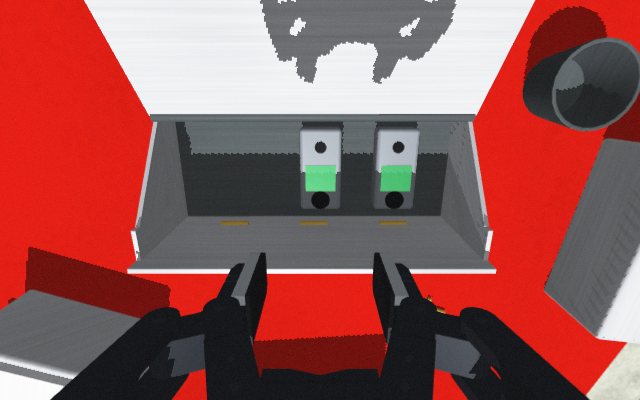

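```bash
python3 pick.py 0.482 -0.022 0.1 110 && python3 place.py -0.08 && python3 place2.py -0.08
```

```text
(np.float64(0.006390373992008142), array([ 0.4816, -0.0222]), np.float64(0.4366394753408094), (array([ 0.479 , -0.0236]), array([0.0885, 0.0434]), np.float64(25.01759910583496))) 35.6917
pre [-0.2095  0.3484  0.315 ]
open 0.5073951557977769 [ 0.044  -0.1104  5.2171]
0.5062130407437345 [-1.3735  0.086  -2.1914] 38.8417 38
40.3333
0.092 [ 0.1433 -0.4515 -0.8003]
0.089 [ 0.4044  0.2745 -1.2658]
0.08700000000000001 [ 0.0954  0.7357 -1.5122]
0.08600000000000001 [-0.2145  0.6741 -1.9047]
0.6005396216272523 [ 0.1209 -0.6763  0.739 ]
44.5833
```

View pics/pd_420.png

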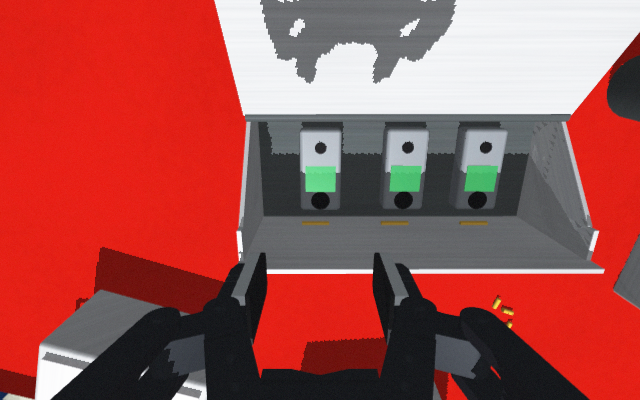

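Run:
```python
from h import *
H=0.060; q=list(qdown(BYAW))
b=bar2(1.85)
arm.movep(list(b+[0,0,H+.11]),q); arm.move_gripper(0.26,30)
cv2.imwrite('pics/w5.png',snapshot('wrist'))
arm.line_to(list(b+[0,0,H]),.12); print(arm.read_ft_force())
arm.move_gripper(0.0,30); print('open',arm.read_opening(),arm.read_ft_force(),arm.read_time())
dz=0
for th in np.arange(1.75,-.01,-.1):
    arm.line_to(list(bar2(th)+[0,0,H+dz]),.13); f=arm.read_ft_force(); 
    dz+=np.clip(f[2]*5e-5,-.001,.001); print(round(th,2),f,round(arm.read_opening(),3),round(dz,4))
    if np.linalg.norm(f)>45: print('stop');break
print(arm.read_time())
cv2.imwrite('pics/s6.png',snapshot('side')[60:260,180:460].repeat(2,0).repeat(2,1))
```

```text
[-0.1283 -0.1946  0.1317]
open 0.10159037102672246 [ 3.8411 -7.483  -6.2525] 47.8833
1.75 [ 3.2107 -6.0262 -6.5195] 0.099 -0.0003
1.65 [ 4.1323 -5.0489 -6.4824] 0.102 -0.0007
1.55 [ 3.4525 -4.2113 -8.1951] 0.098 -0.0011
1.45 [ 2.3174 -1.9033 -1.5388] 0.1 -0.0011
1.35 [0.3483 1.6384 4.7337] 0.099 -0.0009
1.25 [-0.5158  1.7602  8.0814] 0.099 -0.0005
1.15 [-0.0626  0.6171  6.4048] 0.102 -0.0002
1.05 [ 1.0622 -1.1157  4.8218] 0.099 0.0001
0.95 [ 2.2839 -1.3606  4.7237] 0.096 0.0003
0.85 [ 2.1981 -0.527   4.0433] 0.102 0.0005
0.75 [ 3.7689 -0.3208  1.7793] 0.101 0.0006
0.65 [ 4.1872 -2.2307  1.2963] 0.099 0.0007
0.55 [ 4.7537 -0.2974  0.9604] 0.103 0.0007
0.45 [ 5.0191 -0.7439  0.8506] 0.101 0.0007
0.35 [ 5.775  -1.1655 -0.5689] 0.099 0.0007
0.25 [ 4.8623 -0.7195 -0.7183] 0.1 0.0007
0.15 [ 6.2979 -1.1248 -0.3745] 0.098 0.0007
0.05 [ 6.1689 -1.9288 -1.7712] 0.099 0.0006
53.1333
```

View pics/s6.png

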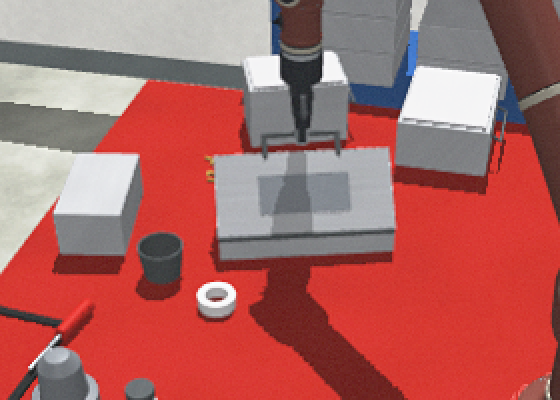

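Push gently onto the stop until the force rises, then release and compare with the first view.

Run:
```python
from h import *
H=0.0606; q=list(qdown(BYAW))
for th in np.arange(.03,-.09,-.01):
    arm.line_to(list(bar2(th)+[0,0,H]),.05); f=arm.read_ft_force(); print(round(th,2),f)
    if f[2]>12: break
arm.move_gripper(0.24)
print(arm.read_ft_force())
p=arm.read_tool_pos()
arm.line_to([p[0],p[1],p[2]+.06],.2)
arm.line_to(list(tcp(bar(0))+[0,0,.12]),.2); arm.pause(.2)
cv2.imwrite('pics/w7.png',snapshot('wrist')); print(arm.read_time(),arm.read_tool_pos())
a=cv2.imread('pics/w1.png');b=cv2.imread('pics/w7.png')
cv2.imwrite('pics/cmp.png',np.hstack([a[60:320,150:340],b[60:320,150:340]]).repeat(2,0).repeat(2,1))
```

```text
0.03 [ 6.5791 -1.9482  0.7956]
0.02 [ 5.4464 -0.9961  0.8209]
0.01 [ 5.3517 -0.906   1.7582]
-0.0 [ 5.7645 -2.5441  2.8659]
-0.01 [5.5324 0.017  3.2637]
-0.02 [ 5.6786 -0.4334  2.4581]
-0.03 [ 6.4329 -1.2656  3.1332]
-0.04 [ 5.6209 -0.7495  3.6054]
-0.05 [3.7397 1.3357 7.5036]
-0.06 [ 0.0829  4.3969 14.6294]
[ 0.2406 -0.7407 -0.5392]
57.1167 [ 0.5337 -0.4335  0.3259]
```

View pics/cmp.png

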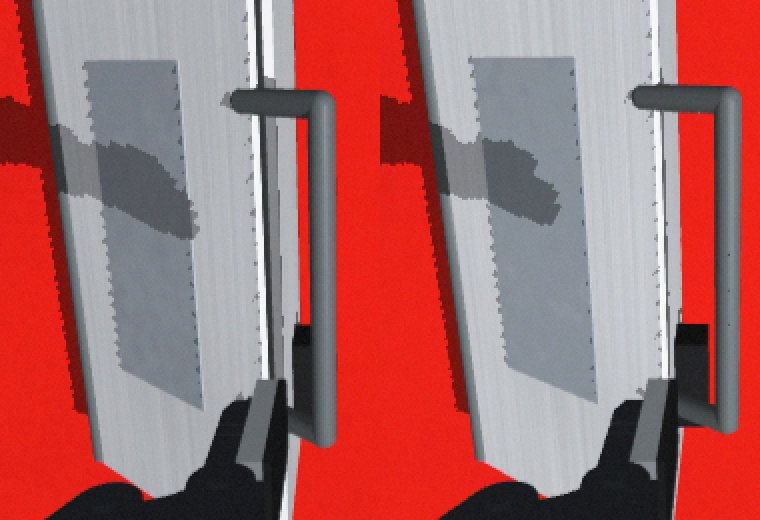

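Run:
```python
from h import *
arm.line_to([*arm.read_tool_pos()[:2],.4],.3)
arm.movep([.43,.27,.36],list(qdown(np.deg2rad(-32)))); arm.pause(.1)
cv2.imwrite('pics/w8.png',snapshot('wrist')); print(arm.read_time(),arm.read_tool_pos(),arm.read_eef_rot())
C=cam('wrist')
for e in ([.401,.246],[.344,.330]): print(proj(C,[[*e,.148]]))
```

```text
60.1833 [0.4306 0.2695 0.3599] [-0.6187 -0.3423  0.6187 -0.3424]
[[305.2917 223.055 ]]
[[199.8212 180.4573]]
```

View pics/w8.png

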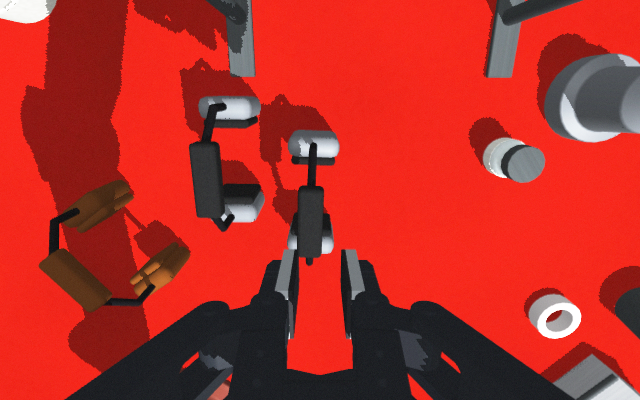

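```bash
cat >> h.py <<'E'
def crowns(img,C,z=.142):
    hsv=cv2.cvtColor(img,cv2.COLOR_BGR2HSV)
    m=cv2.inRange(hsv,(0,0,25),(180,80,75)); m=cv2.morphologyEx(m,cv2.MORPH_OPEN,np.ones((15,15)))
    out=[]
    for c in cv2.findContours(m,cv2.RETR_EXTERNAL,cv2.CHAIN_APPROX_NONE)[0]:
        w=onz(C,c.reshape(-1,2),z)[:,:2].astype(np.float32); rc,sz,a=cv2.minAreaRect(w)
        if not(.05<max(sz)<.09 and .015<min(sz)<.04): continue
        if sz[1]>sz[0]: a+=90
        x,y,ww,hh=cv2.boundingRect(c)
        out.append((np.array(rc),np.round(sz,3),(a+90)%180-90,(x,y,ww,hh)))
    return out
E
python3 - <<'E'
from h import *
C=cam('wrist')
for o in crowns(cv2.imread('pics/w8.png'),C): print(o)
print(onz(C,[(311.5,188),(310,256),(204,142),(209.5,216.5)],.142))
E
```

```text
(array([ 0.6302, -0.0196]), array([0.055, 0.022]), 75.04956817626953, (617, 290, 23, 41))
(array([0.4028, 0.2417]), array([0.07 , 0.024]), 56.61997985839844, (297, 188, 26, 69))
(array([0.3471, 0.3257]), array([0.069, 0.027]), 57.178958892822266, (190, 143, 35, 74))
[[0.423  0.27   0.142 ]
 [0.3844 0.2123 0.142 ]
 [0.3661 0.3551 0.142 ]
 [0.3269 0.2975 0.142 ]]
```

Run:
```python
from h import *
arm.move_gripper(0.28)
arm.movep([.5,.1,.12],list(qdown(np.deg2rad(-33))))
arm.line_to([.5,.1,.092],.1); print(arm.read_ft_force())
z=.092
while z>.070:
    arm.line_to([.5,.1,z],.04); f=arm.read_ft_force()[2]; print(round(z,4),round(f,2),round(arm.read_tool_pos()[2],4))
    if f>4: break
    z-=.0015
arm.line_to([.5,.1,.3],.3); print(arm.read_time())
```

```text
[-0.4952  0.0697  0.255 ]
0.092 0.7 0.0926
0.0905 0.09 0.0905
0.089 -0.13 0.0889
0.0875 -0.14 0.0874
0.086 0.19 0.0859
0.0845 -0.13 0.0844
0.083 -0.37 0.0829
0.0815 -0.18 0.0814
0.08 -0.48 0.0799
0.0785 -0.46 0.0784
0.077 0.31 0.0769
0.0755 0.46 0.0754
0.074 0.29 0.0739
0.0725 2.78 0.0727
0.071 13.51 0.0726
66.6583
```

```bash
cat > ear.py <<'E'
import sys
from h import *
c=np.array([float(sys.argv[1]),float(sys.argv[2])]); a=np.deg2rad(57); yaw=a-np.pi/2; q=list(qdown(yaw))
arm.movep([*c,.32],q); arm.move_gripper(0.55,24); arm.pause(.15)
C=cam('wrist'); img=snapshot('wrist'); cv2.imwrite('pics/ear%d.png'%int(arm.read_time()),img)
o=[o for o in crowns(img,C) if np.linalg.norm(o[0]-c)<.03]; print(o)
if o: c=o[0][0]; q=list(qdown(np.deg2rad(o[0][2]-90)))
arm.line_to([*c,.25],.2,q)
arm.line_to([*c,.2055],.08); print(arm.read_ft_force())
arm.move_gripper(0.0,26); print('open',arm.read_opening(),arm.read_ft_force())
arm.line_to([*c,.26],.12); print(arm.read_ft_force(),arm.read_opening())
arm.line_to([*c,.39],.25); print(arm.read_ft_force(),arm.read_opening(),arm.read_time())
cv2.imwrite('pics/earl%d.png'%int(arm.read_time()),snapshot('wrist'))
cv2.imwrite('pics/earls%d.png'%int(arm.read_time()),snapshot('side'))
E
python3 ear.py .4028 .2417; ls -t pics|head -3
```

```text
[(array([0.4029, 0.2416]), array([0.07 , 0.025]), 56.87935256958008, (303, 154, 32, 85))]
[ 0.33    0.4781 -0.0785]
open 0.2793608722099746 [-0.2011  0.5547  3.4665]
[ 0.1622 -0.7496 -2.4226] 0.26843431077534796
[-0.3108 -0.4492 -3.1127] 0.27355639075446125 70.7333
earls70.png
earl70.png
ear67.png
```

Run:
```python
from h import *
# pre-place pose
g=np.array([.619,.342]); q=list(qdown(np.deg2rad(-32.2)))
arm.movep([*g,.39],q); arm.pause(.2)
img=snapshot('wrist'); C=cam('wrist')
e=np.array([[.4373,.4563,.15],[.6991,.2919,.15]])
for u in proj(C,e): print(u); cv2.circle(img,(int(u[0]),int(u[1])),4,(255,0,255),1)
cv2.imwrite('pics/r1.png',img); cv2.imwrite('pics/r1s.png',snapshot('side')); print(arm.read_time(),arm.read_tool_pos())
```

```text
[ 98.8558 177.8236]
[415.6491 177.062 ]
72.075 [0.6186 0.3417 0.3911]
```

View pics/r1.png

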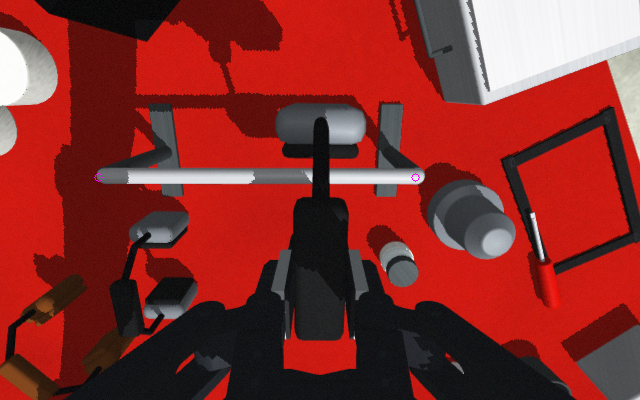

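View pics/r1s.png

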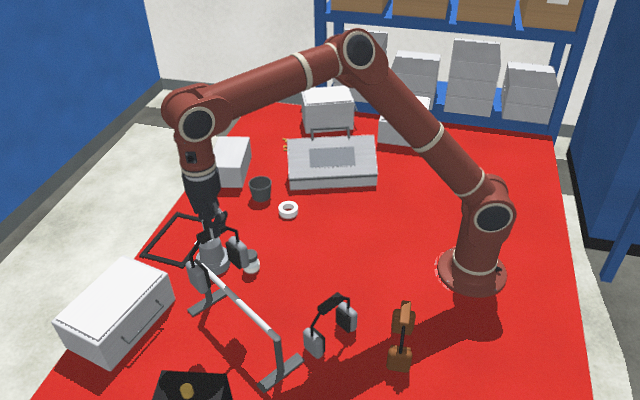

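```bash
cat > hang.py <<'E'
import sys
from h import *
g=np.array([float(sys.argv[1]),float(sys.argv[2])])
arm.line_to([*g,.39],.2)
arm.line_to([*g,.28],.12); f0=arm.read_ft_force(); print(f0)
arm.line_to([*g,.234],.06); arm.pause(.2); f0=arm.read_ft_force()[2]; print(f0,arm.read_tool_pos())
z=.234
while z>.219:
    z-=.0012; arm.line_to([*g,z],.03); arm.pause(.05); f=arm.read_ft_force(); print(round(z,4),f)
    if f[2]-f0>4: break
cv2.imwrite('pics/h%d.png'%int(arm.read_time()),snapshot('side'))
arm.move_gripper(0.42); print(arm.read_opening(),arm.read_ft_force())
arm.line_to([*g,.27],.06); arm.line_to([*g,.40],.25); arm.pause(.2)
t=int(arm.read_time())
cv2.imwrite('pics/hw%d.png'%t,snapshot('wrist')); cv2.imwrite('pics/hs%d.png'%t,snapshot('side')[200:400,160:440].repeat(2,0).repeat(2,1)); print(t)
E
python3 hang.py .619 .342
```

```text
[ 0.302   0.1199 -2.1931]
-1.7607738881295534 [0.6191 0.3422 0.2346]
0.2328 [-0.6192 -0.9486 -1.5132]
0.2316 [-0.2447 -0.102  -1.2455]
0.2304 [ 0.5394  0.1916 -2.1326]
0.2292 [-0.3033  0.2988 -1.5955]
0.228 [-0.6374  0.2402 -1.0781]
0.2268 [-0.9609 -0.3135 -1.8898]
0.2256 [-0.8549 -0.3793  1.1016]
0.2244 [-1.7588 -1.3476  4.8723]
0.4238524334469567 [ 0.3927  1.0204 -0.994 ]
79
```

View pics/hw79.png

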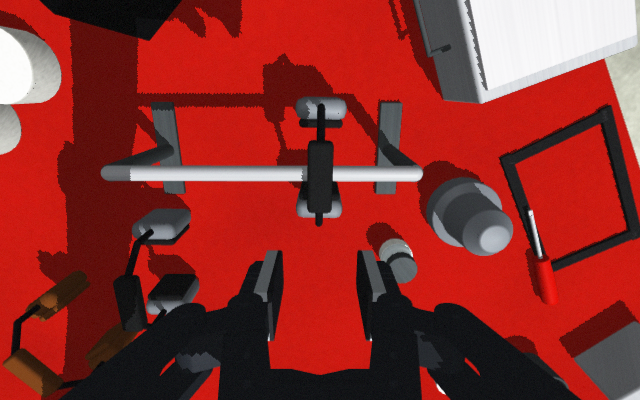

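View pics/hs79.png

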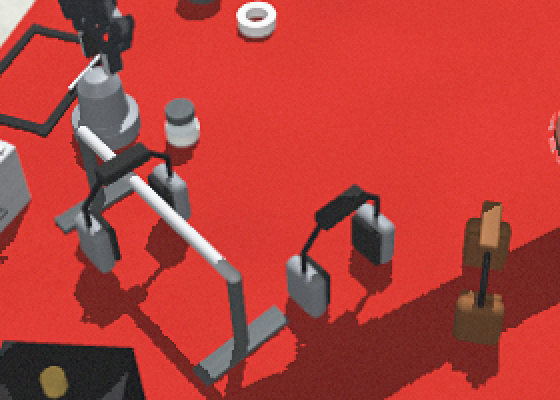

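```bash
python3 ear.py .3471 .3261
python3 - <<'E'
from h import *
arm.movep([.519,.405,.39],list(qdown(np.deg2rad(-32.2)))); arm.pause(.1)
cv2.imwrite('pics/r2.png',snapshot('wrist')); print(arm.read_time(),arm.read_opening())
E
```

```text
[(array([0.3443, 0.3264]), array([0.069, 0.027]), 56.917694091796875, (299, 157, 34, 83))]
[0.969  0.2166 0.0617]
open 0.268402043200122 [-0.2681 -0.0438  4.0682]
[-0.9418 -0.3337 -2.3765] 0.2721017817538273
[ 0.3245 -0.318  -1.8311] 0.27162758136533316 83.4833
84.525 0.27307620453303705
```

View pics/r2.png

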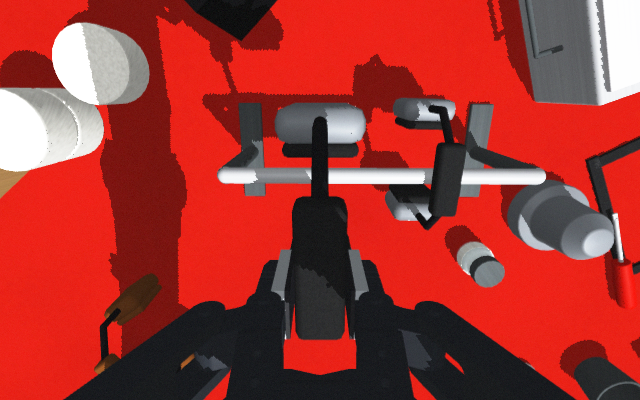

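```bash
python3 hang.py .519 .405; ls -t pics | head -3
```

```text
[-0.2697 -0.2583 -2.1205]
-1.7719951227511614 [0.5191 0.4052 0.2345]
0.2328 [ 0.2025 -0.2495 -1.9336]
0.2316 [ 0.5105  0.4144 -3.4109]
0.2304 [-0.4277 -0.321  -3.1259]
0.2292 [-0.3418 -0.2934 -3.0112]
0.228 [-0.2798 -0.575  -2.6174]
0.2268 [-0.1645  0.3555 -1.7582]
0.2256 [-0.6595 -0.1189  0.5879]
0.2244 [-1.307  -2.1235  5.437 ]
0.4202543802269365 [ 0.9702 -0.1985 -0.7974]
91
hs91.png
hw91.png
h89.png
```

Run:
```python
from h import *
arm.movep([.45,.05,.42],list(qdown(np.deg2rad(-60)))); arm.pause(.3)
s=snapshot('side'); cv2.imwrite('pics/f1.png',s); cv2.imwrite('pics/f2.png',snapshot('scene')); 
cv2.imwrite('pics/f1z.png',cv2.resize(s[90:210,250:420],None,fx=4,fy=4)); print(arm.read_time())
```

```text
93.325
```

View pics/f1.png

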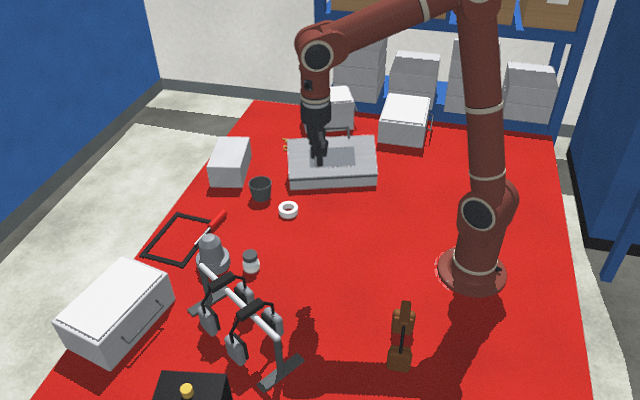

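View pics/f2.png

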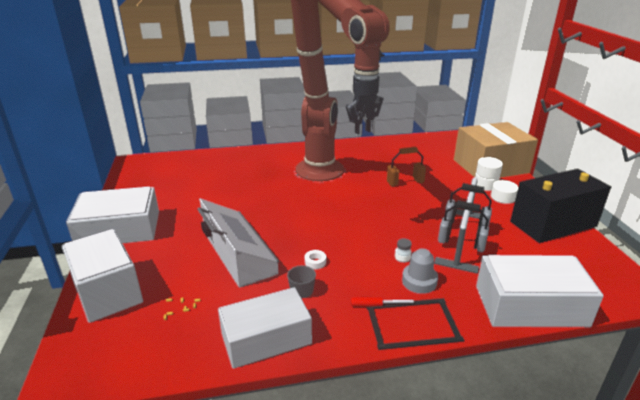

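View pics/hw91.png

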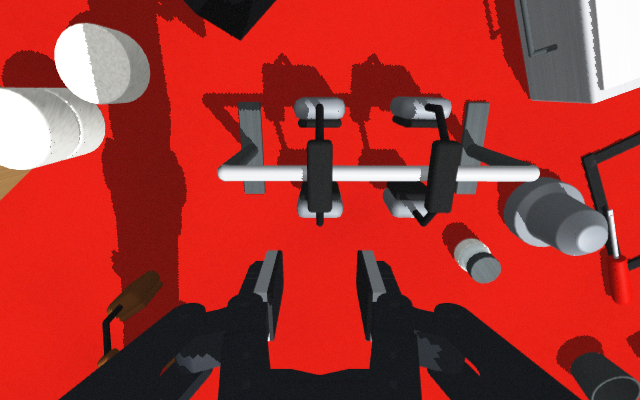

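```bash
python3 -c "
from h import *
print(arm.read_ft_force()); ticket.finish_job(); print(arm.read_time())"
```

```text
[-0.5888 -0.5062  0.5147]
the job is handed in; nothing more can be done
the job is handed in; nothing more can be done
```

I handed the job in at about 93 s of the 210 s limit. All three gas detectors are in the shut charging box, and both pairs of grey ear defenders present are hanging on the rail. I left the brown look-alike alone.

**Flap:** I pulled it down to about 1.85 rad, and after loading pushed it back until the force rose to 15 N against its stop. A wrist picture afterwards shows it closed tighter than at the start, when a small gap was visible. I did not measure the final angle directly.

**Detectors:** All three lay flat, screen up, on the box floor in the last wrist view before shutting. They could not be seen again after that. While I set down the first one, the gripper or a finger pressed sideways on something, most likely the right side wall. That force reached about 17 N, under the 40 N limit, so I placed the other two further from the walls.

**Ear defenders:** I lowered each pair slowly until the upward force had risen by about 7 N, then let go. The last wrist and side views show both straddling the bar and clear of the bench.

**Other checks:** The bystanders look unmoved in the final pictures, and the arm touched nothing at hand-in. No check failed. While I was opening the flap, the downward pull on the wrist reached about 29 N. Correcting the height as I closed it kept that under 15 N.

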